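# Post an old charger into the e-waste box

## Robot

A 6-joint arm with a two-finger parallel gripper is mounted at the origin on a cart in front of the work surface, level with it; the furniture and walls round the work are solid. World frame = base frame: x ahead of the robot, y to its left, z up, the work surface at z = 0. Lengths are in m, angles in degrees, forces in N, time in s.
With the tool pointing down it reaches from about 0.35 to 0.875 m from the base axis. Payload 4.2 kg.
Tool frame: the origin (TCP) lies on the centre line of the jaws, within the pads' length; the fingertips stand 25 mm ahead of it and the grasp point (between the pads) lies 6 mm ahead of it (finger_overhang is the distance from the TCP to the fingertips, in m); z points along the fingers, y is the line along which they close (so a half turn about z gives the same grasp; the last joint's range is limited). The gripper opens to 87 mm and grips with 3 to 60 N. Pads are 19 mm wide; open, the fingers measure 117 mm over their backs; the gripper's body (75 mm by 190 mm) begins 51 mm behind the grasp point.
Start: joints at [14.817, 22.042, 0.453, 0, -68.411, -14.817], TCP at [0.625, 0, 0.248] pointing down, gripper open.
Joint ranges: [-179.83, 179.83], [-69.29, 118.12], [-61.27, 80.66], [-181.25, 117.63], [-171.15, -9.14], [-177.46, 177.46]. Speed limits (degrees/s): [159.86, 159.86, 180, 180, 180, 180].

## Interface

Orientations are given as a 3x3 rotation matrix whose columns are the frame's x, y, z axes.
In Python, from station import sense, capture, finish_job, spot_in, tip_of, finger_overhang gives the robot as it stands. The module is installed in compiled form; this text tells all that it offers.
- The arm moves only by the tool servo_tool, never from a script. Its arguments are lists of equal length, an entry for each row: "slide": the shift along the tool's x, y, z in m, a list of three; "spin": the turn about the tool's z in degrees; "grip": the closure, from 0 (fully open) to 1 (shut). A call has exactly 5 rows; each row is the pose to reach, as a shift and turn from the pose commanded when the call began, along the tool's axes at that moment; what a row does not reach only later rows make up. A row lasts 1/12 s, in which the tool goes at most 41.7 mm and 7.16 degrees, less where a joint would pass 70% of its speed; a pose out of reach is approached as far as the arm can. A call with a gripper value outside its range is refused whole. The fingers move at their own pace and stop on an object; the grip force is fixed at half the most. Time passes only in rows, so rows that repeat a pose let the fingers close, or fill a call up. It gives the time, the measured TCP pose, the force, the opening and the grip force at its end, in the units of the state.
- sense(): the state, without advancing time (a new reading comes with each control period).
- capture(name): name is "scene" or "side" or "wrist"; returns a dict with "pixels" (420x560x3 uint8, blue, green, red), "depth" (420x560 float32, m along the optical axis (not along the pixel's ray), 0 where there is no reading), "fx", "fy", "cx", "cy" (pixels), "R" (3x3) and "t" (3): a world point X has camera coordinates R X + t; the wrist camera has in their place "hand_eye" (4x4, takes a point from camera to tool coordinates, whose origin is the TCP and whose axes are the flange's). Camera axes: x right, y down, z forward; pixel columns grow to the right and rows downward; lengths in m; the calibration is good to about 2 mm. A picture is of the moment at which its call begins: read the wrist's pose just before it.
- finish_job(): hands the job in; it is judged then, once.
Trained networks look in the newest picture that a camera, given by its name, has taken for a name from the list of things; names that differ only in an ending like _2 or _b are one class to them, and where a whole thing is asked for, a point or a joint stands for the part that bears it (a point fixed in the world has none). Each returns a list of dicts, best first, with "conf" (0 to 1); they miss things now and then, are a little off and sometimes report something else, mostly with a low value. They report only what shows in the picture. A call takes as long as a camera call.
- spot_in(thing, camera): "point" ([x, y, z] in m, in world coordinates, good to about 4 mm: the middle of the surface that is visible of it).
- tip_of(thing, camera): "point" ([x, y, z] in m, in world coordinates, good to about 4 mm: a listed point, or the origin of a listed thing).
The state is a dict: "time_s": time; "joints": joint angles; "joint_velocities": joint speeds; "effort": joint torques, N m; "tcp_pos": TCP position; "ee_rot": TCP orientation; "wrist_force": force on the tool from outside, world axes, zero at the start; "moment": the same for the moment, N m; "gripper_width": opening from 0.0 (shut) to 1.0 (fully open); "gripper_force": force on a finger pad.
Only numpy, scipy, OpenCV 4.12 (cv2) and the standard library are available. Lean on these libraries where they do the work, as an engineer would, in place of code of your own. Each camera call takes 0.05 s, during which the arm holds its last target. There are 200 camera calls.

## Task

Put the old charging block into the e-waste collection box: push the box's sprung flap well down with one finger and keep it down while the other finger pushes the block off the ledge into the mouth; do not slide the block onto the shut flap. Only push the block along lightly, never pinch or lift it; then take the fingers out so that the flap springs shut over it, and leave the eraser, the memory stick and the spectacle pouch where they are.

Things in the scene. Friction and masses are not known exactly. Their poses are not given: they have to be found in the camera images.
- collection_box: Grey sheet-steel box, 150 (x) x 250 (y) x 120 mm high, fast on the desk, turned up to 25 degrees. Origin: centre of its underside, z up. Flat top at z = 120 mm, no rim. From y = -125 to -5 mm (robot's right) the top is a plain ledge; from y = -5 to 105 mm it has a mouth 120 mm wide (x = -60 to 60) with a flap; then a 20 mm strip. Hollow inside, 112 mm deep, also under the ledge; sheet 4 mm.
- flap (a joint): Dark, slippery metal flap, 116 x 107 mm, flush in the mouth; hinged along the mouth's +y edge, its free edge at the ledge swings down into the box. Rad: 0 shut, grows as it opens, stop at 0.8. A spring shuts it: net 0.14 N m shut to 0.24 N m at 0.8 (1.3 N at the free edge, 3 to 4 N half way to the hinge). Never stays open by itself; does not yield to the charging block's weight.
- mouth_edge (a point): Middle of the ledge's edge at the mouth, on the top surface: (0, -5, 120) mm in the box's frame. The block tips over this edge once its centre is past it, and drops inside if the flap is open 0.5 rad or more (free edge 50 mm down); with less it can stay lying on the flap.
- hinge_line (a point): Middle of the flap's hinge line, on the top surface: (0, 105, 120) mm in the box's frame. The hinge knuckles stand 3 mm above the top.
- charger: White charging block, 36 x 36 mm and 28 mm high, rounded edges, about 60 g, standing on the box's ledge 40 to 80 mm (its centre) before the mouth's edge, up to 20 mm off the middle and turned up to 17 degrees to the box. Origin: centre of its underside, z up.
- eraser: Eraser in a card sleeve, 22 x 56 x 12 mm, on the desk in front of the box; a bystander. Origin: centre of its underside.
- memory_stick: Dark memory stick, 18 x 52 x 8 mm, on the desk in front of the box; a bystander. Origin: centre of its underside.
- spectacle_pouch: Dark flowered spectacle pouch, 86 x 210 x 37 mm, on the desk to the right of the box; a bystander. Origin: centre of its underside.

How it is judged:
By the outcome, as a careful person would: the job done as asked, in the order asked, and still so for the second after the job is handed in, with the robot touching nothing.
It also fails if it takes over 40 s, if anything falls off the work surface, if the arm or the gripper's body presses on something with over 40 N, if the wrist force passes 120 N, or if a joint passes its speed limit or range.

## Working session

There is one attempt and no reset: what is moved stays moved. The work goes in short steps, Python scripts to look and compute and a tool call to move; the robot and the scene stay as the last step left them, time stands still between calls to the robot, and variables do not carry over. Pictures are saved under pics/ and viewed, at most 10 in all, crops included, and the job is handed in when it is done.

Besides the shell and the picture viewer there is one more tool, called as name(argument=value, ...) on one line, values as JSON. servo_tool: Moves the arm, as the interface text tells. Its arguments: {"type":"object","properties":{"slide":{"type":"array"},"spin":{"type":"array"},"grip":{"type":"array"}},"required":["slide","spin","grip"]}

```bash
mkdir -p pics; cat > h.py <<'E'
import numpy as np, cv2
from station import *
def look(cam,fn=None):
    s=sense(); c=capture(cam)
    if fn: cv2.imwrite('pics/'+fn,c['pixels'])
    if 'hand_eye' in c:
        T=np.eye(4);T[:3,:3]=s['ee_rot'];T[:3,3]=s['tcp_pos'];M=T@np.array(c['hand_eye'])
    else:
        M=np.eye(4);R=np.array(c['R']);M[:3,:3]=R.T;M[:3,3]=-R.T@np.array(c['t'])
    return c,M
def cloud(c,M):
    d=c['depth'];v,u=np.indices(d.shape)
    P=np.stack([(u-c['cx'])/c['fx']*d,(v-c['cy'])/c['fy']*d,d],-1)@M[:3,:3].T+M[:3,3]
    P[d<=0]=np.nan
    return P
E
python3 - <<'E'
from h import *
np.set_printoptions(precision=4,suppress=True)
s=sense();print(s['time_s'],s['tcp_pos'],np.array(s['ee_rot']),finger_overhang,s['gripper_width'])
for cam in ['scene','side','wrist']:
    c,M=look(cam,cam+'1.png')
    P=cloud(c,M); np.save(cam+'.npy',P)
    m=(P[...,2]>.113)&(P[...,2]<.127)
    q=P[m][:,:2].astype(np.float32); print(cam,m.sum(), cv2.minAreaRect(q) if len(q)>20 else '')
    for n in ['mouth_edge','hinge_line','charger','collection_box','flap']:
        for f in (tip_of,spot_in):
            try: print(n,f.__name__,[(np.round(r['point'],4),round(r['conf'],2)) for r in f(n,cam)][:2])
            except Exception as e: print(n,e)
a=[cv2.imread(f'pics/{k}1.png') for k in('scene','side','wrist')]
cv2.imwrite('pics/all.png',cv2.resize(np.vstack([np.hstack(a[:2]),np.hstack([a[2],a[2]*0])]),(800,600)))
print(sense()['time_s'])
E
```

```text
0.0 [0.6245 0.     0.2465] [[-0.0001 -1.     -0.0022]
 [-1.      0.0001 -0.0001]
 [ 0.0001  0.0022 -1.    ]] 0.025 0.9994680525111213
scene 7859 ((0.97600257396698, -0.24254631996154785), (1.3039159774780273, 1.7705166339874268), 32.16019821166992)
mouth_edge call [(array([0.5748, 0.0561, 0.1176]), 0.62)]
mouth_edge call [(array([0.5406, 0.1049, 0.113 ]), 0.59)]
hinge_line call [(array([0.5927, 0.1631, 0.1181]), 0.89)]
hinge_line call [(array([0.5375, 0.1052, 0.1142]), 0.63)]
charger call [(array([0.5591, 0.0098, 0.1179]), 0.82), (array([0.5772, 0.0544, 0.1164]), 0.44)]
charger call [(array([0.5512, 0.024 , 0.1423]), 0.56)]
collection_box call [(array([ 0.5754,  0.0549, -0.0012]), 0.62)]
collection_box call [(array([0.5381, 0.1033, 0.1172]), 0.84)]
flap it knows: charger, collection_box, eraser, hinge_line, memory_stick, mouth_edge, spectacle_pouch
flap call [(array([0.5832, 0.11  , 0.1232]), 0.79)]
side 6794 ((0.30526334047317505, -1.2881841659545898), (3.1781511306762695, 2.030665397644043), 60.093318939208984)
mouth_edge call []
mouth_edge call [(array([0.5745, 0.1388, 0.1202]), 0
[... 512 characters left out ...]
t 27699 ((0.6791947484016418, 0.037118807435035706), (0.25028151273727417, 0.36118870973587036), 79.64496612548828)
mouth_edge call [(array([0.578 , 0.0524, 0.1193]), 0.6)]
mouth_edge call [(array([0.5862, 0.0023, 0.1224]), 0.78)]
hinge_line call [(array([0.5965, 0.1596, 0.1184]), 0.8)]
hinge_line call [(array([ 0.5832, -0.0003,  0.1167]), 0.69)]
charger call []
charger call [(array([0.5604, 0.0095, 0.1524]), 0.76)]
collection_box call [(array([0.5755, 0.0575, 0.002 ]), 0.9)]
collection_box call [(array([0.5838, 0.0053, 0.1239]), 0.94)]
flap it knows: charger, collection_box, eraser, hinge_line, memory_stick, mouth_edge, spectacle_pouch
flap call [(array([0.5965, 0.1174, 0.1248]), 0.95)]
1.5
```

View pics/all.png

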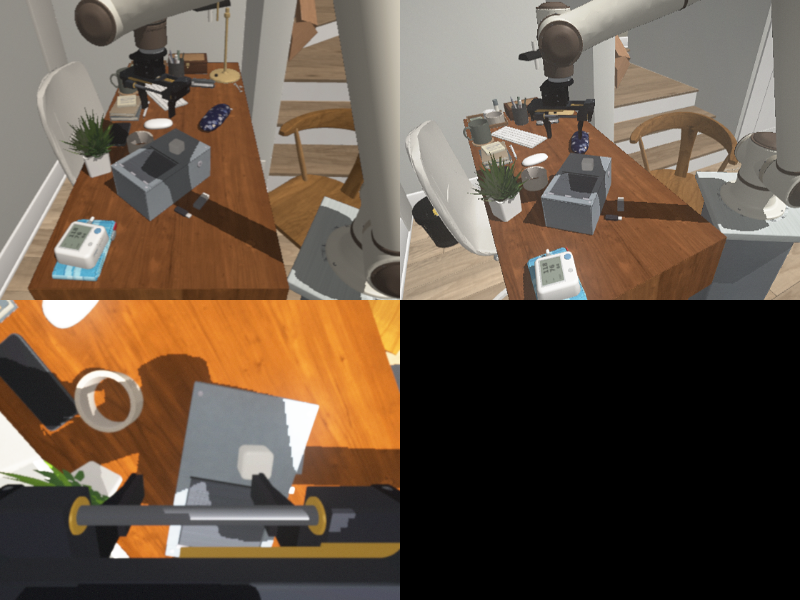

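The wrist view (lower left) shows the white block at about (255,160) of the composite on the grey ledge, with the dark flap below it, partly hidden by the gripper. The scene and side views show the same box. The eraser and memory stick lie in front of it, and the pouch is to the right. Next I'll fit the box and block from depth, and check the free space on the right.

```bash
python3 - <<'E'
from h import *
np.set_printoptions(precision=4,suppress=True)
for cam in ['scene','side','wrist']:
    P=np.load(cam+'.npy').reshape(-1,3);P=P[~np.isnan(P[:,0])]
    near=(abs(P[:,0]-.577)<.15)&(abs(P[:,1]-.055)<.17)
    for lo,hi,n in((.115,.126,'top'),(.140,.156,'block')):
        q=P[near&(P[:,2]>lo)&(P[:,2]<hi)]
        if n=='block': q=q[(abs(q[:,0]-.559)<.035)&(abs(q[:,1]-.01)<.035)]
        if len(q)>20: print(cam,n,len(q),cv2.minAreaRect(q[:,:2].astype(np.float32)),np.median(q[:,2]),q[:,:2].mean(0),np.percentile(q,[1,99],axis=0).ravel())
A=np.vstack([np.load(c+'.npy').reshape(-1,3) for c in('scene','side','wrist')]);A=A[~np.isnan(A[:,0])]
# max obstacle height map, right side
print('max z; rows x -0.5..0.7, cols y -1.0..0')
for x in np.arange(-.5,.9,.1):
    print('%.1f'%x,[ (lambda k: round(float(k.max()),2) if len(k)>3 else None)(A[(abs(A[:,0]-x)<.05)&(abs(A[:,1]-y)<.05)][:,2]) for y in np.arange(-1,.85,.1)])
E
```

```text
scene top 5500 ((0.5774285793304443, 0.05783051997423172), (0.2520556151866913, 0.15436092019081116), 79.50656127929688) 0.11981523412194017 [0.5744 0.0741] [ 0.49   -0.065   0.1158  0.6631  0.1865  0.1228]
scene block 228 ((0.55415940284729, 0.01560230739414692), (0.03731982782483101, 0.037070561200380325), 87.5332260131836) 0.14741781116743652 [0.5528 0.0183] [ 0.5369 -0.0014  0.1404  0.572   0.0333  0.1501]
side top 4093 ((0.5767865180969238, 0.05726509541273117), (0.25258222222328186, 0.15095195174217224), 79.5089340209961) 0.11673240926270256 [0.5786 0.0781] [ 0.4931 -0.064   0.1151  0.6632  0.1856  0.12  ]
side block 143 ((0.5544703602790833, 0.01573118008673191), (0.035194601863622665, 0.03614523261785507), 81.10603332519531) 0.14448871683098063 [0.5547 0.0188] [ 0.5377 -0.0009  0.1401  0.5723  0.034   0.1466]
wrist top 27227 ((0.5753947496414185, 0.05603307485580444), (0.2500822842121124, 0.15056943893432617), 79.77271270751953) 0.1195969340966404 [0.5763 0.0177] [ 0.4885 -0.0725  0.1178  0.6602  0.1503  0.1213]
wrist block 1612 ((0.5547679662704468, 0.012697625905275345), (0
[... 1158 characters left out ...]
]
0.3 [-0.58, -0.58, None, None, 0.03, 0.01, -0.31, -0.31, 0.0, 0.0, 0.0, 0.59, 0.0, 0.0, None, None, None, None, None]
0.4 [-0.58, -0.58, 0.36, 0.32, 0.01, 0.01, -0.01, 0.0, 0.0, 0.0, 0.01, 0.6, 0.6, 0.0, 0.0, None, None, None, None]
0.5 [-0.58, 0.4, 0.39, 0.41, 0.38, 0.0, 0.0, 0.0, 0.01, 0.12, 0.34, 0.6, 0.6, 0.06, 0.07, None, None, None, None]
0.6 [-0.58, -0.58, None, 0.57, 0.57, 0.0, 0.04, 0.04, 0.02, 0.12, 0.59, 0.58, 0.58, 0.08, 0.07, 0.0, None, None, None]
0.7 [None, 0.56, 0.57, 0.57, 0.06, 0.0, 0.04, 0.04, 0.0, 0.05, 0.59, 0.15, 0.12, 0.06, 0.02, 0.0, None, None, None]
0.8 [0.56, 0.56, 0.02, 0.33, 0.04, 0.0, 0.01, 0.01, 0.03, 0.05, 0.16, 0.22, 0.16, 0.0, None, None, None, None, None]
```

servo_tool(slide=[[0, 0, -0.04], [0, 0, -0.08], [0, 0, -0.12], [0, 0, -0.16], [0, 0, -0.2]], spin=[0, 0, 0, 0, 0], grip=[0, 0, 0, 0, 0])

```text
time_s: 1.92
tcp_pos: [0.6244, -0.0001, 0.4499]
ee_rot: [[0.0, -1.0, 0.001], [-1.0, -0.0, 0.0], [-0.0, -0.001, -1.0]]
wrist_force: [0.4, 1.5, -0.2]
gripper_width: 0.997
gripper_force: 0.0
```

servo_tool(slide=[[0.025, 0.031, 0], [0.05, 0.062, 0], [0.075, 0.093, 0], [0.1, 0.124, 0], [0.125, 0.155, 0]], spin=[0, 0, 0, 0, 0], grip=[0, 0, 0, 0, 0])

```text
time_s: 2.33
tcp_pos: [0.4682, -0.1258, 0.4477]
ee_rot: [[0.001, -1.0, 0.0], [-1.0, -0.001, -0.0], [0.0, -0.0, -1.0]]
wrist_force: [1.2, -1.1, 1.2]
gripper_width: 0.998
gripper_force: 0.0
```

servo_tool(slide=[[0.025, 0.031, 0], [0.05, 0.062, 0], [0.075, 0.093, 0], [0.1, 0.124, 0], [0.125, 0.155, 0]], spin=[0, 0, 0, 0, 0], grip=[0, 0, 0, 0, 0])

```text
time_s: 2.75
tcp_pos: [0.313, -0.2506, 0.448]
ee_rot: [[0.001, -1.0, 0.001], [-1.0, -0.001, -0.0], [0.0, -0.001, -1.0]]
wrist_force: [0.8, -1.1, -0.6]
gripper_width: 0.998
gripper_force: 0.0
```

servo_tool(slide=[[0.025, 0.031, -0.01], [0.05, 0.062, -0.02], [0.075, 0.093, -0.03], [0.1, 0.124, -0.04], [0.125, 0.155, -0.05]], spin=[0, 0, 0, 0, 0], grip=[0, 0, 0, 0, 0])

```text
time_s: 3.17
tcp_pos: [0.1579, -0.3754, 0.4986]
ee_rot: [[0.0, -1.0, 0.001], [-1.0, -0.0, -0.001], [0.001, -0.001, -1.0]]
wrist_force: [1.4, -1.0, 0.7]
gripper_width: 1.006
gripper_force: 0.0
```

servo_tool(slide=[[0.025, 0.031, -0.01], [0.05, 0.062, -0.02], [0.075, 0.093, -0.03], [0.1, 0.124, -0.04], [0.125, 0.155, -0.05]], spin=[0, 0, 0, 0, 0], grip=[0, 0, 0, 0, 0])

```text
time_s: 3.58
tcp_pos: [0.0029, -0.5006, 0.5484]
ee_rot: [[-0.0, -1.0, 0.0], [-1.0, 0.0, -0.001], [0.001, -0.0, -1.0]]
wrist_force: [0.5, -1.4, 1.2]
gripper_width: 0.998
gripper_force: 0.0
```

servo_tool(slide=[[0, 0, -0.04], [0, 0, -0.08], [0, 0, -0.12], [0, 0, -0.16], [0, 0, -0.2]], spin=[0, 0, 0, 0, 0], grip=[0, 0, 0, 0, 0])

```text
time_s: 4.0
tcp_pos: [0.0046, -0.5005, 0.7266]
ee_rot: [[-0.002, -1.0, 0.001], [-1.0, 0.002, -0.006], [0.006, -0.001, -1.0]]
wrist_force: [-0.2, 0.2, 0.8]
gripper_width: 0.999
gripper_force: 0.0
```

```bash
python3 -c "
from h import *
print(np.round(sense()['joints'],1))"
```

```text
[-7.080e+01  2.010e+01  6.880e+01  1.000e-01 -1.383e+02  7.080e+01]
```

servo_tool(slide=[[0, 0, -0.04], [0, 0, -0.08], [0, 0, -0.12], [0, 0, -0.16], [0, 0, -0.2]], spin=[0, 0, 0, 0, 0], grip=[0, 0, 0, 0, 0])

```text
time_s: 4.42
tcp_pos: [0.0049, -0.4536, 0.7694]
ee_rot: [[-0.0, -1.0, -0.002], [-1.0, 0.0, -0.02], [0.02, 0.002, -1.0]]
wrist_force: [0.0, 1.1, 0.6]
gripper_width: 1.003
gripper_force: 0.0
```

```bash
python3 -c "
from h import *
print(np.round(sense()['joints'],1))"
```

```text
[ -68.4   21.3   80.7    1.  -148.3   69.2]
```

servo_tool(slide=[[0, 0, 0.04], [0, 0, 0.08], [0, 0, 0.12], [0, 0, 0.12], [0, 0, 0.12]], spin=[0, 0, 0, 0, 0], grip=[0, 0, 0, 0, 0])

```text
time_s: 4.83
tcp_pos: [0.0045, -0.4537, 0.6429]
ee_rot: [[0.001, -1.0, -0.004], [-1.0, -0.001, -0.008], [0.008, 0.004, -1.0]]
wrist_force: [1.4, -0.7, -0.8]
gripper_width: 1.002
gripper_force: 0.0
```

```bash
python3 -c "
from h import *
s=sense();print(np.round(s['joints'],2),s['tcp_pos'],np.array(s['ee_rot'])[:,2])"
```

```text
[ -68.57    5.24   33.58    0.41 -118.     68.84] [ 0.0045318 -0.4536818  0.6429213] [-0.00369907 -0.00776086 -0.99996304]
```

servo_tool(slide=[[0, 0, -0.04], [0, 0, -0.08], [0, 0, -0.12], [0, 0, -0.2], [0, 0, -0.3]], spin=[0, 0, 0, 0, 0], grip=[0, 0, 0, 0, 0])

```text
time_s: 5.25
tcp_pos: [0.0056, -0.4375, 0.7785]
ee_rot: [[-0.001, -1.0, -0.007], [-1.0, 0.001, -0.026], [0.026, 0.007, -1.0]]
wrist_force: [-0.9, 21.4, -1.4]
gripper_width: 0.998
gripper_force: 0.0
```

servo_tool(slide=[[0, 0, -0.3], [0, 0, -0.3], [0, 0, -0.3], [0, 0, -0.3], [0, 0, -0.3]], spin=[0, 0, 0, 0, 0], grip=[0, 0, 0, 0, 0])

```text
time_s: 5.67
tcp_pos: [0.005, -0.3737, 0.8096]
ee_rot: [[0.0, -1.0, -0.006], [-0.999, -0.0, -0.049], [0.049, 0.006, -0.999]]
wrist_force: [0.3, 0.2, -0.0]
gripper_width: 0.998
gripper_force: 0.0
```

servo_tool(slide=[[0.3, 0, 0], [0.3, 0, 0], [0.3, 0, 0], [0.3, 0, 0], [0.3, 0, 0]], spin=[0, 0, 0, 0, 0], grip=[0, 0, 0, 0, 0])

```text
time_s: 6.08
tcp_pos: [0.0061, -0.5241, 0.7378]
ee_rot: [[0.001, -1.0, -0.01], [-0.998, -0.0, -0.059], [0.059, 0.01, -0.998]]
wrist_force: [0.5, -0.4, -0.7]
gripper_width: 0.999
gripper_force: 0.0
```

```bash
python3 -c "
from h import *
s=sense();print(np.round(s['joints'],2),s['tcp_pos'],np.array(s['ee_rot'])[:,2])"
```

```text
[ -70.67   25.72   80.57    2.69 -141.82   72.86] [ 0.00605731 -0.52408397  0.7378136 ] [-0.00999684 -0.05902174 -0.99820664]
```

servo_tool(slide=[[0.13, 0, -0.27], [0.13, 0, -0.27], [0.13, 0, -0.27], [0.13, 0, -0.27], [0.13, 0, -0.27]], spin=[0, 0, 0, 0, 0], grip=[0, 0, 0, 0, 0])

```text
time_s: 6.5
tcp_pos: [0.0059, -0.5045, 0.7535]
ee_rot: [[0.001, -1.0, -0.012], [-0.997, 0.0, -0.082], [0.082, 0.012, -0.997]]
wrist_force: [0.7, 1.1, -0.9]
gripper_width: 0.998
gripper_force: 0.0
```

servo_tool(slide=[[0.13, 0, -0.27], [0.13, 0, -0.27], [0.13, 0, -0.27], [0.13, 0, -0.27], [0.13, 0, -0.27]], spin=[0, 0, 0, 0, 0], grip=[0, 0, 0, 0, 0])

```text
time_s: 6.92
tcp_pos: [0.0072, -0.4903, 0.7643]
ee_rot: [[0.001, -1.0, -0.016], [-0.995, 0.001, -0.098], [0.098, 0.016, -0.995]]
wrist_force: [-0.1, 0.5, -0.1]
gripper_width: 1.0
gripper_force: 0.0
```

```bash
python3 -c "
from h import *
s=sense();print(np.round(s['joints'],2),s['tcp_pos'],np.array(s['ee_rot'])[:,2])"
```

```text
[ -68.43   22.95   80.64    4.8  -142.67   72.39] [ 0.00722632 -0.49025696  0.76433794] [-0.01569792 -0.09830988 -0.99503203]
```

servo_tool(slide=[[0.18, 0, -0.27], [0.18, 0, -0.27], [0.18, 0, -0.27], [0.18, 0, -0.27], [0.18, 0, -0.27]], spin=[0, 0, 0, 0, 0], grip=[0, 0, 0, 0, 0])

```text
time_s: 7.33
tcp_pos: [0.0084, -0.4935, 0.766]
ee_rot: [[0.001, -1.0, -0.019], [-0.993, 0.001, -0.116], [0.116, 0.019, -0.993]]
wrist_force: [0.1, -0.9, 0.0]
gripper_width: 1.001
gripper_force: 0.0
```

servo_tool(slide=[[0.18, 0, -0.27], [0.18, 0, -0.27], [0.18, 0, -0.27], [0.18, 0, -0.27], [0.18, 0, -0.27]], spin=[0, 0, 0, 0, 0], grip=[0, 0, 0, 0, 0])

```text
time_s: 7.75
tcp_pos: [0.0096, -0.4932, 0.7701]
ee_rot: [[0.002, -1.0, -0.022], [-0.991, 0.001, -0.137], [0.137, 0.022, -0.99]]
wrist_force: [0.1, 0.5, 0.0]
gripper_width: 1.0
gripper_force: 0.0
```

servo_tool(slide=[[0.18, 0, -0.27], [0.18, 0, -0.27], [0.18, 0, -0.27], [0.18, 0, -0.27], [0.18, 0, -0.27]], spin=[0, 0, 0, 0, 0], grip=[0, 0, 0, 0, 0])

```text
time_s: 8.17
tcp_pos: [0.011, -0.4916, 0.7749]
ee_rot: [[0.002, -1.0, -0.024], [-0.988, 0.002, -0.157], [0.157, 0.024, -0.987]]
wrist_force: [-0.5, 0.1, -0.1]
gripper_width: 1.0
gripper_force: 0.0
```

servo_tool(slide=[[0.18, 0, -0.27], [0.18, 0, -0.27], [0.18, 0, -0.27], [0.18, 0, -0.27], [0.18, 0, -0.27]], spin=[0, 0, 0, 0, 0], grip=[0, 0, 0, 0, 0])

```text
time_s: 8.58
tcp_pos: [0.0127, -0.4882, 0.7806]
ee_rot: [[0.003, -1.0, -0.027], [-0.984, 0.002, -0.177], [0.177, 0.027, -0.984]]
wrist_force: [0.4, -0.4, 0.0]
gripper_width: 1.001
gripper_force: 0.0
```

servo_tool(slide=[[0.18, 0, -0.27], [0.18, 0, -0.27], [0.18, 0, -0.27], [0.18, 0, -0.27], [0.18, 0, -0.27]], spin=[0, 0, 0, 0, 0], grip=[0, 0, 0, 0, 0])

```text
time_s: 9.0
tcp_pos: [0.0144, -0.4835, 0.787]
ee_rot: [[0.003, -1.0, -0.03], [-0.98, 0.003, -0.197], [0.197, 0.03, -0.98]]
wrist_force: [0.0, 0.3, 0.4]
gripper_width: 0.999
gripper_force: 0.0
```

```bash
python3 -c "
from h import *
s=sense();print(np.round(s['joints'],2),s['tcp_pos'],np.array(s['ee_rot'])[:,2])"
```

```text
[ -65.38   21.36   80.6     9.61 -139.17   73.23] [ 0.01442763 -0.48347527  0.78698207] [-0.02975237 -0.19716682 -0.97991839]
```

servo_tool(slide=[[0.18, 0, -0.27], [0.18, 0, -0.27], [0.18, 0, -0.27], [0.18, 0, -0.27], [0.18, 0, -0.27]], spin=[0, 0, 0, 0, 0], grip=[0, 0, 0, 0, 0])

```text
time_s: 9.42
tcp_pos: [0.0164, -0.4773, 0.794]
ee_rot: [[0.004, -0.999, -0.032], [-0.976, 0.003, -0.218], [0.218, 0.032, -0.975]]
wrist_force: [-0.2, -0.4, 0.9]
gripper_width: 0.995
gripper_force: 0.0
```

servo_tool(slide=[[0.18, 0, -0.27], [0.18, 0, -0.27], [0.18, 0, -0.27], [0.18, 0, -0.27], [0.18, 0, -0.27]], spin=[0, 0, 0, 0, 0], grip=[0, 0, 0, 0, 0])

```text
time_s: 9.83
tcp_pos: [0.0184, -0.4701, 0.8016]
ee_rot: [[0.005, -0.999, -0.035], [-0.971, 0.004, -0.238], [0.238, 0.035, -0.971]]
wrist_force: [-0.4, -0.2, 0.2]
gripper_width: 0.998
gripper_force: 0.0
```

servo_tool(slide=[[0.18, 0, -0.27], [0.18, 0, -0.27], [0.18, 0, -0.27], [0.18, 0, -0.27], [0.18, 0, -0.27]], spin=[0, 0, 0, 0, 0], grip=[0, 0, 0, 0, 0])

```text
time_s: 10.25
tcp_pos: [0.0206, -0.4616, 0.8096]
ee_rot: [[0.005, -0.999, -0.037], [-0.966, 0.004, -0.259], [0.259, 0.037, -0.965]]
wrist_force: [0.5, 0.9, 0.3]
gripper_width: 1.0
gripper_force: 0.0
```

servo_tool(slide=[[0.18, 0, -0.27], [0.18, 0, -0.27], [0.18, 0, -0.27], [0.18, 0, -0.27], [0.18, 0, -0.27]], spin=[0, 0, 0, 0, 0], grip=[0, 0, 0, 0, 0])

```text
time_s: 10.67
tcp_pos: [0.0228, -0.4522, 0.8178]
ee_rot: [[0.006, -0.999, -0.04], [-0.96, 0.005, -0.28], [0.28, 0.04, -0.959]]
wrist_force: [-0.1, 0.0, 0.6]
gripper_width: 1.002
gripper_force: 0.0
```

servo_tool(slide=[[0.18, 0, -0.27], [0.18, 0, -0.27], [0.18, 0, -0.27], [0.18, 0, -0.27], [0.18, 0, -0.27]], spin=[0, 0, 0, 0, 0], grip=[0, 0, 0, 0, 0])

```text
time_s: 11.08
tcp_pos: [0.0252, -0.4418, 0.8263]
ee_rot: [[0.007, -0.999, -0.042], [-0.954, 0.006, -0.301], [0.3, 0.042, -0.953]]
wrist_force: [-0.5, -0.3, 0.4]
gripper_width: 1.003
gripper_force: 0.0
```

```bash
python3 -c "
from h import *
s=sense();print(np.round(s['joints'],2),s['tcp_pos'],np.array(s['ee_rot'])[:,2])"
```

```text
[ -58.83   17.79   80.61   16.55 -137.74   72.62] [ 0.02517977 -0.44177596  0.82630516] [-0.04209581 -0.30052284 -0.95284519]
```

```bash
cat >> h.py <<'E'
C=np.array([.5762,.0568]);YAW=np.radians(-10.35)
bx=np.array([np.cos(YAW),np.sin(YAW)]);by=np.array([-np.sin(YAW),np.cos(YAW)])
def tobox(p): d=np.array(p[:2])-C; return np.array([d@bx,d@by,p[2]])
def fr(p): return np.r_[C+p[0]*bx+p[1]*by,p[2]]
def report(sgn):
    """sgn: sign of tool y of finger B (behind the block)"""
    s=sense();R=np.array(s['ee_rot']);t=np.array(s['tcp_pos'])
    print('t',s['time_s'],'F',np.round(s['wrist_force'],1),'J',np.round(s['joints'],1))
    for n,y in(('Bin',.0435),('Bout',.0585),('Ain',-.0435),('Aout',-.0585)):
        print(n,np.round(tobox(t+R@[0,sgn*y,.025])*1000,1),end=' ')
    print()
    return R,t
E
python3 - <<'E'
from h import *
np.set_printoptions(precision=4,suppress=True)
s=sense();R=np.array(s['ee_rot']);t=np.array(s['tcp_pos'])
print('mid shifts',R.T@[-.02,-.06,-.276],R.T@[.48,.3,-.05])
from scipy.optimize import minimize_scalar
def Rz(a):c,s=np.cos(a),np.sin(a);return np.array([[c,-s,0],[s,c,0],[0,0,1]])
for sg in(1,-1):
    best=max(np.arange(-180,180,.25),key=lambda a:(lambda h:h@by*sg/np.linalg.norm(h))((R@Rz(np.radians(a)))[:2,1]))
    print(sg,best,(R@Rz(np.radians(best))))
E
```

```text
mid shifts [-0.0259  0.008   0.2819] [-0.2977 -0.4799 -0.0627]
1 100.25 [[-0.9844  0.1707 -0.0421]
 [ 0.1754  0.9375 -0.3005]
 [-0.0118 -0.3032 -0.9528]]
-1 -79.75 [[ 0.9844 -0.1707 -0.0421]
 [-0.1754 -0.9375 -0.3005]
 [ 0.0118  0.3032 -0.9528]]
```

servo_tool(slide=[[-0.003, 0.001, 0.03], [-0.006, 0.002, 0.06], [-0.009, 0.003, 0.09], [-0.012, 0.004, 0.12], [-0.014, 0.004, 0.15]], spin=[0, 0, 0, 0, 0], grip=[0, 0, 0, 0, 0])

```text
time_s: 11.5
tcp_pos: [0.0145, -0.4703, 0.6893]
ee_rot: [[0.007, -0.999, -0.041], [-0.953, 0.006, -0.303], [0.303, 0.041, -0.952]]
wrist_force: [0.4, -0.7, 1.2]
gripper_width: 1.003
gripper_force: 0.0
```

servo_tool(slide=[[-0.003, 0.001, 0.03], [-0.006, 0.002, 0.06], [-0.009, 0.003, 0.09], [-0.012, 0.004, 0.12], [-0.012, 0.004, 0.13]], spin=[0, 0, 0, 0, 0], grip=[0, 0, 0, 0, 0])

```text
time_s: 11.92
tcp_pos: [0.0056, -0.4981, 0.5573]
ee_rot: [[0.007, -0.999, -0.044], [-0.956, 0.006, -0.292], [0.292, 0.044, -0.956]]
wrist_force: [-0.1, -0.7, -1.5]
gripper_width: 0.999
gripper_force: 0.0
```

servo_tool(slide=[[-0.018, -0.03, -0.004], [-0.036, -0.06, -0.008], [-0.054, -0.09, -0.012], [-0.072, -0.12, -0.016], [-0.09, -0.15, -0.02]], spin=[0, 0, 0, 0, 0], grip=[0, 0, 0, 0, 0])

```text
time_s: 12.33
tcp_pos: [0.1568, -0.4072, 0.5496]
ee_rot: [[0.006, -0.999, -0.041], [-0.953, 0.007, -0.302], [0.302, 0.041, -0.952]]
wrist_force: [0.6, -1.3, -0.4]
gripper_width: 0.999
gripper_force: 0.0
```

servo_tool(slide=[[-0.018, -0.03, -0.004], [-0.036, -0.06, -0.008], [-0.054, -0.09, -0.012], [-0.072, -0.12, -0.016], [-0.09, -0.15, -0.02]], spin=[0, 0, 0, 0, 0], grip=[0, 0, 0, 0, 0])

```text
time_s: 12.75
tcp_pos: [0.3074, -0.3159, 0.5353]
ee_rot: [[0.007, -0.999, -0.04], [-0.954, 0.005, -0.301], [0.301, 0.04, -0.953]]
wrist_force: [0.2, -0.9, -0.7]
gripper_width: 1.003
gripper_force: 0.0
```

servo_tool(slide=[[-0.02, -0.032, -0.004], [-0.04, -0.064, -0.008], [-0.06, -0.096, -0.012], [-0.08, -0.128, -0.016], [-0.1, -0.16, -0.02]], spin=[0, 0, 0, 0, 0], grip=[0, 0, 0, 0, 0])

```text
time_s: 13.17
tcp_pos: [0.4677, -0.2153, 0.5173]
ee_rot: [[0.007, -0.999, -0.041], [-0.954, 0.005, -0.301], [0.301, 0.041, -0.953]]
wrist_force: [-0.2, -0.7, 0.4]
gripper_width: 0.998
gripper_force: 0.0
```

servo_tool(slide=[[0, 0, 0], [0, 0, 0], [0, 0, 0], [0, 0, 0], [0, 0, 0]], spin=[-7, -14, -21, -28, -35], grip=[0, 0, 0, 0, 0])

```text
time_s: 13.58
tcp_pos: [0.4666, -0.2166, 0.5171]
ee_rot: [[0.584, -0.811, -0.041], [-0.781, -0.547, -0.301], [0.221, 0.208, -0.953]]
wrist_force: [0.3, 0.2, 0.0]
gripper_width: 1.005
gripper_force: 0.0
```

servo_tool(slide=[[0, 0, 0], [0, 0, 0], [0, 0, 0], [0, 0, 0], [0, 0, 0]], spin=[-7, -14, -21, -28, -35], grip=[0, 0, 0, 0, 0])

```text
time_s: 14.0
tcp_pos: [0.4664, -0.2167, 0.5172]
ee_rot: [[0.943, -0.33, -0.041], [-0.326, -0.896, -0.301], [0.062, 0.297, -0.953]]
wrist_force: [-0.5, -0.0, 0.3]
gripper_width: 1.0
gripper_force: 0.0
```

```bash
python3 - <<'E'
from h import *
np.set_printoptions(precision=4,suppress=True)
R,t=report(1);print(R,t)
E
```

```text
t 14.0 F [-0.5 -0.   0.3] J [  2.5   5.3   7.2  17.4 -95.   69. ]
Bin [ -65.7 -337.3  506.3] Bout [ -68.1 -351.4  510.8] Ain [ -51.4 -255.5  480.5] Aout [ -49.  -241.4  476. ] 
[[ 0.9432 -0.3297 -0.0413]
 [-0.3264 -0.8961 -0.3006]
 [ 0.0621  0.297  -0.9529]] [ 0.4664 -0.2167  0.5172]
```

```bash
cat >> h.py <<'E'
def Rz(a):c,s=np.cos(a),np.sin(a);return np.array([[c,-s,0],[s,c,0],[0,0,1]])
def plan(R,t,bin_mm,spin=0):
    """tool shift putting B's inner tip corner at box point bin_mm, after spin"""
    R2=R@Rz(np.radians(spin)); return R.T@(fr(np.array(bin_mm)/1000)-R2@[0,.0435,.025]-t)
E
python3 - <<'E'
from h import *
np.set_printoptions(precision=4,suppress=True)
R,t=report(1); print(plan(R,t,[-13,-80,200],-9.75))
E
```

```text
t 14.0 F [-0.5 -0.   0.3] J [  2.5   5.3   7.2  17.4 -95.   69. ]
Bin [ -65.7 -337.3  506.3] Bout [ -68.1 -351.4  510.8] Ain [ -51.4 -255.5  480.5] Aout [ -49.  -241.4  476. ] 
[-0.0135 -0.341   0.2146]
```

servo_tool(slide=[[-0.0014, -0.034, 0.0214], [-0.0028, -0.068, 0.0428], [-0.0042, -0.102, 0.064], [-0.0056, -0.136, 0.0856], [-0.007, -0.1705, 0.107]], spin=[0, 0, 0, 0, 0], grip=[0, 0, 0, 0, 0])

```text
time_s: 14.42
tcp_pos: [0.5126, -0.0928, 0.3631]
ee_rot: [[0.941, -0.336, -0.04], [-0.332, -0.894, -0.3], [0.065, 0.296, -0.953]]
wrist_force: [0.8, -0.3, 0.2]
gripper_width: 0.997
gripper_force: 0.0
```

servo_tool(slide=[[-0.0014, -0.034, 0.0214], [-0.0028, -0.068, 0.0428], [-0.0042, -0.102, 0.064], [-0.0056, -0.136, 0.0856], [-0.0065, -0.1705, 0.1075]], spin=[-5, -9.75, -9.75, -9.75, -9.75], grip=[0, 0, 0, 0, 0])

```text
time_s: 14.83
tcp_pos: [0.5596, 0.03, 0.2095]
ee_rot: [[0.984, -0.171, -0.04], [-0.175, -0.938, -0.3], [0.014, 0.302, -0.953]]
wrist_force: [-0.2, 0.3, 0.5]
gripper_width: 1.001
gripper_force: 0.0
```

```bash
python3 - <<'E'
from h import *
np.set_printoptions(precision=4,suppress=True)
R,t=report(1)
ims=[]
for cam in ['scene','side','wrist']:
    c,M=look(cam,cam+'2.png');ims.append(c['pixels']);P=cloud(c,M).reshape(-1,3)
    b=np.array([tobox(p) for p in P[(abs(P[:,0]-.555)<.06)&(abs(P[:,1]-.014)<.06)&(P[:,2]>.135)&(P[:,2]<.152)]])
    if len(b)>30: print(cam,len(b),np.percentile(b,[2,98],axis=0)*1000,cv2.minAreaRect(b[:,:2].astype(np.float32)))
    print([(tobox(r['point'])*1000,r['conf']) for r in tip_of('charger',cam)][:1])
cv2.imwrite('pics/all2.png',cv2.resize(np.vstack([np.hstack(ims[:2]),np.hstack([ims[2],ims[2]*0])]),(800,600)))
R,t=report(1)
print('down',R.T@[0,0,-1],'boxy',R.T@np.r_[by,0],'boxx',R.T@np.r_[bx,0])
E
```

```text
t 14.8333 F [-0.2  0.3  0.5] J [ 26.6  20.2 -15.9  16.  -64.9  44.9]
Bin [-11.1 -78.3 198.9] Bout [-11.1 -92.6 203.4] Ain [-11.2   4.6 172.6] Aout [-11.2  18.9 168. ] 
scene 268 [[-30.8183 -61.0858 135.9565]
 [  2.452  -25.8884 150.0796]] ((-0.013413584791123867, -0.04382939264178276), (0.03640997037291527, 0.037607591599226), 9.81173038482666)
[(array([ -9.0048, -48.1005, 120.9   ]), 0.94)]
side 102 [[-31.5189 -59.099  135.8713]
 [ -9.8866 -27.3578 145.9743]] ((-0.019315343350172043, -0.042796939611434937), (0.0250867810100317, 0.03232988342642784), 15.122223854064941)
[(array([ -7.4761, -47.0081, 120.8   ]), 0.74)]
wrist 2516 [[-29.3201 -63.2278 136.9842]
 [  5.2672 -28.6507 148.9889]] ((-0.013147776015102863, -0.04691407084465027), (0.036603882908821106, 0.03585883975028992), 8.791325569152832)
[(array([-10.8747, -47.3238, 122.4   ]), 0.85)]
t 15.1333 F [-0.5 -0.9 -0.8] J [ 26.5  20.  -15.9  16.  -65.1  45.1]
Bin [-11.1 -80.2 200.9] Bout [-11.1 -94.5 205.4] Ain [-11.1   2.8 174.6] Aout [-11.1  17.1 170.1] 
down [-0.0141 -0.302   0.9532] boxy [ 0.004  -0.9533 -0.3019] boxx [ 0.9999 -0.0004  0.0146]
```

View pics/all2.png

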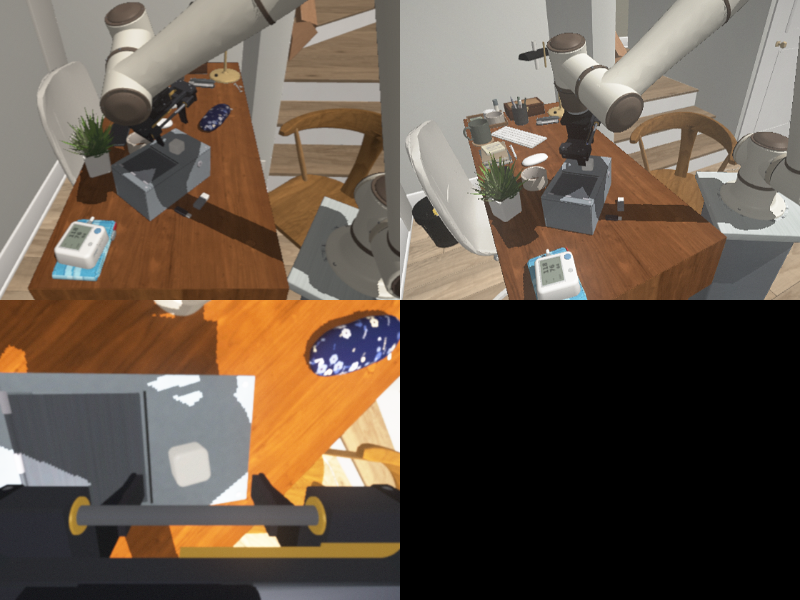

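The wrist view now shows the block at about (190,165) of its 400x300 panel, between the two fingers. The flap is under the left finger and the ledge's back under the right. The tool is tilted 17.7° so the flap finger is lower. Now I'll descend.

servo_tool(slide=[[-0.0002, -0.005, 0.0143], [-0.0004, -0.0097, 0.0286], [-0.0006, -0.0143, 0.0429], [-0.0008, -0.0175, 0.0534], [-0.0009, -0.02, 0.061]], spin=[0, 0, 0, 0, 0], grip=[0, 0, 0, 0, 0])

```text
time_s: 15.55
tcp_pos: [0.559, 0.0282, 0.1471]
ee_rot: [[0.984, -0.173, -0.04], [-0.177, -0.938, -0.299], [0.014, 0.301, -0.953]]
wrist_force: [-0.2, -0.0, 1.8]
gripper_width: 1.003
gripper_force: 0.9
```

servo_tool(slide=[[-0.0001, -0.001, 0.004], [-0.0002, -0.002, 0.008], [-0.0002, -0.003, 0.0115], [-0.0002, -0.0034, 0.0129], [-0.0002, -0.0034, 0.0129]], spin=[0, 0, 0, 0, 0], grip=[0, 0, 0, 0, 0])

```text
time_s: 15.97
tcp_pos: [0.5584, 0.0282, 0.1327]
ee_rot: [[0.984, -0.171, -0.042], [-0.176, -0.938, -0.3], [0.012, 0.303, -0.953]]
wrist_force: [-0.2, 0.1, 1.1]
gripper_width: 1.001
gripper_force: 0.8
```

```bash
python3 - <<'E'
from h import *
np.set_printoptions(precision=4,suppress=True)
ims=[]
R,t=report(1)
for cam in ['scene','side','wrist']:
    c,M=look(cam,cam+'3.png');ims.append(c['pixels'])
    print([(tobox(r['point'])*1000,r['conf']) for r in tip_of('charger',cam)][:1])
a=cv2.resize(ims[0][150:330,130:320],None,fx=2,fy=2);b=cv2.resize(ims[1][150:330,170:360],None,fx=2,fy=2)
cv2.imwrite('pics/all3.png',np.vstack([np.hstack([a,b]),cv2.resize(ims[2],(760,570))[:240]])[:600])
E
```

```text
t 15.9667 F [-0.2  0.1  1.1] J [ 26.3  24.7 -22.   17.8 -54.9  41.6]
Bin [-12.  -80.4 122. ] Bout [-12.  -94.7 126.6] Ain [-12.    2.5  95.7] Aout [-12.   16.8  91.2] 
[(array([ -9.0501, -47.2955, 120.4   ]), 0.64)]
[(array([-10.0227, -50.3194, 121.8   ]), 0.43)]
[(array([-16.6625, -46.2461, 121.3   ]), 0.68)]
```

View pics/all3.png

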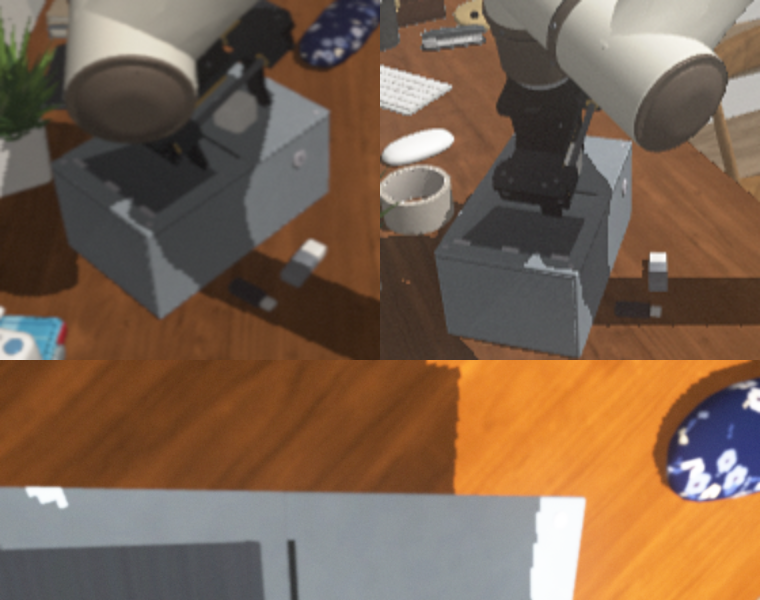

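The pictures show the flap finger dipping into the mouth and the flap pushed down. The other finger stands on the ledge behind the block, and the eraser and memory stick are untouched. Now I'll push along the box's +y.

servo_tool(slide=[[0, -0.0038, -0.0012], [0, -0.0076, -0.0024], [0, -0.0114, -0.0036], [0, -0.0153, -0.0048], [0, -0.0191, -0.006]], spin=[0, 0, 0, 0, 0], grip=[0, 0, 0, 0, 0])

```text
time_s: 16.68
tcp_pos: [0.5615, 0.0482, 0.1323]
ee_rot: [[0.984, -0.171, -0.043], [-0.176, -0.937, -0.301], [0.011, 0.304, -0.953]]
wrist_force: [-1.1, -1.7, 1.2]
gripper_width: 0.998
gripper_force: 1.3
```

servo_tool(slide=[[0, -0.0029, -0.0009], [0, -0.0057, -0.0018], [0, -0.0086, -0.0027], [0, -0.0114, -0.0036], [0, -0.0114, -0.0036]], spin=[0, 0, 0, 0, 0], grip=[0, 0, 0, 0, 0])

```text
time_s: 17.1
tcp_pos: [0.5639, 0.0603, 0.1324]
ee_rot: [[0.984, -0.17, -0.042], [-0.175, -0.938, -0.3], [0.012, 0.303, -0.953]]
wrist_force: [-0.5, -1.0, 2.3]
gripper_width: 1.0
gripper_force: 1.3
```

```bash
python3 - <<'E'
from h import *
np.set_printoptions(precision=4,suppress=True)
ims=[]
R,t=report(1)
for cam in ['scene','side']:
    c,M=look(cam,cam+'4.png');ims.append(c['pixels'])
    print([(tobox(r['point'])*1000,r['conf']) for r in tip_of('charger',cam)][:1])
    P=cloud(c,M).reshape(-1,3);b=np.array([tobox(p) for p in P[(abs(P[:,0]-.56)<.06)&(abs(P[:,1]-.03)<.06)&(P[:,2]>.14)&(P[:,2]<.149)]])
    if len(b): print(len(b),np.percentile(b,[5,95],axis=0)*1000)
a=cv2.resize(ims[0][150:330,130:320],None,fx=2,fy=2);b=cv2.resize(ims[1][150:330,170:360],None,fx=2,fy=2)
cv2.imwrite('pics/all4.png',np.hstack([a,b]))
E
```

```text
t 17.1 F [-0.5 -1.   2.3] J [ 29.   25.7 -19.8  16.9 -56.4  39.9]
Bin [-12.3 -47.8 121.7] Bout [-12.3 -62.1 126.2] Ain [-12.4  35.1  95.4] Aout [-12.4  49.4  90.8] 
[(array([ -3.8172, -25.2974, 120.    ]), 0.88)]
175 [[-27.1935 -43.1529 141.011 ]
 [ -4.6433  -3.9655 148.6589]]
[(array([ -3.8625, -24.4925, 119.6   ]), 0.58)]
28 [[-21.2557 -40.6488 141.7446]
 [-15.5723  -3.992  146.0334]]
```

View pics/all4.png

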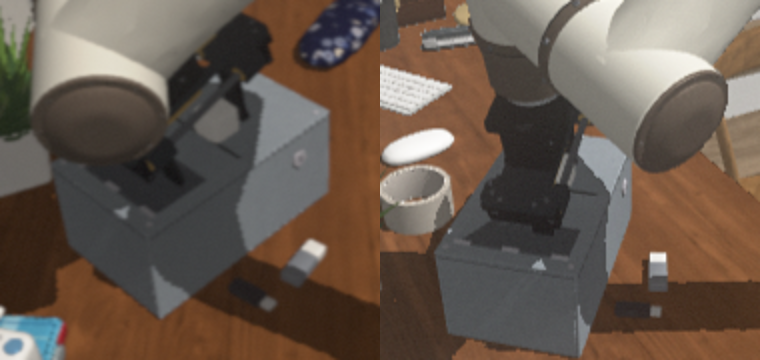

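The block has followed to y ≈ -24 mm and its front is at the mouth's edge, with the flap about 0.5 rad open. I'll keep pushing it over.

servo_tool(slide=[[0, -0.0038, -0.0012], [0, -0.0076, -0.0024], [0, -0.0114, -0.0036], [0, -0.0153, -0.0048], [0, -0.0191, -0.006]], spin=[0, 0, 0, 0, 0], grip=[0, 0, 0, 0, 0])

```text
time_s: 17.72
tcp_pos: [0.5672, 0.0794, 0.1323]
ee_rot: [[0.984, -0.171, -0.043], [-0.176, -0.937, -0.301], [0.011, 0.304, -0.953]]
wrist_force: [-1.2, -3.6, 2.9]
gripper_width: 0.996
gripper_force: 2.2
```

servo_tool(slide=[[0, -0.0019, -0.0006], [0, -0.0038, -0.0012], [0, -0.0038, -0.0012], [0, -0.0038, -0.0012], [0, -0.0038, -0.0012]], spin=[0, 0, 0, 0, 0], grip=[0, 0, 0, 0, 0])

```text
time_s: 18.13
tcp_pos: [0.5681, 0.0835, 0.1324]
ee_rot: [[0.984, -0.171, -0.042], [-0.175, -0.938, -0.3], [0.012, 0.303, -0.953]]
wrist_force: [-1.5, -2.6, 4.3]
gripper_width: 0.999
gripper_force: 2.2
```

```bash
python3 - <<'E'
from h import *
np.set_printoptions(precision=4,suppress=True)
ims=[]
R,t=report(1)
for cam in ['scene','side']:
    c,M=look(cam,cam+'5.png');ims.append(c['pixels'])
    print([(tobox(r['point'])*1000,r['conf']) for r in tip_of('charger',cam)][:1])
a=cv2.resize(ims[0][150:330,130:320],None,fx=2,fy=2);b=cv2.resize(ims[1][150:330,170:360],None,fx=2,fy=2)
cv2.imwrite('pics/all5.png',np.hstack([a,b]))
E
```

```text
t 18.1333 F [-1.5 -2.6  4.3] J [ 30.9  26.6 -18.1  16.2 -57.6  38.7]
Bin [-12.5 -24.2 121.8] Bout [-12.5 -38.5 126.3] Ain [-12.5  58.7  95.4] Aout [-12.5  73.   90.9] 
[]
[(array([-12.9238, -68.9437,   9.3   ]), 0.5)]
```

View pics/all5.png

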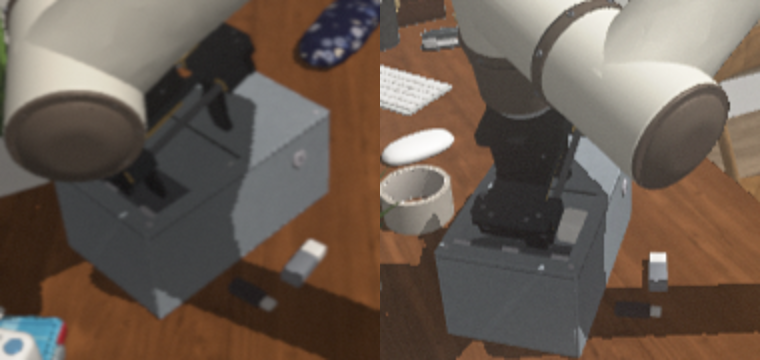

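The scene view shows the ledge empty. In the side view there is a light patch in the mouth at about (570,225), which I'll measure.

```bash
python3 - <<'E'
from h import *
np.set_printoptions(precision=1,suppress=True)
c,M=look('side','side6.png');P=cloud(c,M)
for v in range(252,276,4): print(v,[tuple(np.round(tobox(P[v,u])*1000).astype(int)) if P[v,u,0]==P[v,u,0] else None for u in range(256,276,4)], c['pixels'][v,265])
for v in (240,280): print(c['pixels'][v,265])
E
```

```text
252 [(np.int64(-44), np.int64(97), np.int64(176)), (np.int64(-51), np.int64(94), np.int64(175)), (np.int64(10), np.int64(-123), np.int64(6)), (np.int64(-2), np.int64(-120), np.int64(11)), (np.int64(-12), np.int64(-122), np.int64(11))] [84 83 82]
256 [(np.int64(-51), np.int64(116), np.int64(182)), (np.int64(-51), np.int64(95), np.int64(166)), (np.int64(-6), np.int64(-72), np.int64(34)), (np.int64(-15), np.int64(-76), np.int64(32)), (np.int64(-25), np.int64(-77), np.int64(34))] [117 119 122]
260 [(np.int64(-50), np.int64(115), np.int64(171)), (np.int64(0), np.int64(-54), np.int64(34)), (np.int64(-10), np.int64(-56), np.int64(34)), (np.int64(-19), np.int64(-60), np.int64(32)), (np.int64(-59), np.int64(40), np.int64(116))] [121 122 125]
264 [(np.int64(-51), np.int64(120), np.int64(166)), (np.int64(-1), np.int64(-51), np.int64(23)), (np.int64(-12), np.int64(-48), np.int64(28)), (np.int64(-22), np.int64(-50), np.int64(28)), (np.int64(-63), np.int64(54), np.int64(117))] [123 127 127]
268 [(np.int64(-51), np.int64(121), np.int64(157)), (np.int64(0), np.int64(-52), np.int64(10)), (np.int64(-12), np.int64(-49), np.int64(14)), (np.int64(-22), np.int64(-48), np.int64(18)), (np.int64(-67), np.int64(67), np.int64(117))] [123 125 127]
272 [(np.int64(-16), np.int64(23), np.int64(61)), (np.int64(-3), np.int64(-43), np.int64(5)), (np.int64(-12), np.int64(-47), np.int64(3)), (np.int64(-61), np.int64(80), np.int64(115)), (np.int64(-69), np.int64(78), np.int64(115))] [76 73 72]
[82 80 78]
[84 82 78]
```

The block lies on the box floor under the ledge (y -77 to -48 mm, top at z ≈ 33 mm). I'll withdraw straight up.

servo_tool(slide=[[0.0001, 0.003, -0.0095], [0.0003, 0.006, -0.019], [0.0005, 0.0106, -0.0334], [0.0008, 0.0166, -0.0524], [0.001, 0.0226, -0.0715]], spin=[0, 0, 0, 0, 0], grip=[0, 0, 0, 0, 0])

```text
time_s: 18.8
tcp_pos: [0.5686, 0.0842, 0.2084]
ee_rot: [[0.984, -0.171, -0.041], [-0.175, -0.938, -0.298], [0.013, 0.301, -0.954]]
wrist_force: [0.7, 0.0, 0.5]
gripper_width: 1.002
gripper_force: 0.0
```

servo_tool(slide=[[0.0004, 0.009, -0.0286], [0.0008, 0.018, -0.0572], [0.0012, 0.027, -0.086], [0.0016, 0.036, -0.114], [0.0016, 0.036, -0.114]], spin=[0, 0, 0, 0, 0], grip=[0, 0, 0, 0, 0])

```text
time_s: 19.22
tcp_pos: [0.5712, 0.0849, 0.3346]
ee_rot: [[0.984, -0.174, -0.028], [-0.174, -0.94, -0.294], [0.025, 0.295, -0.955]]
wrist_force: [0.9, -0.2, 2.0]
gripper_width: 1.003
gripper_force: 0.0
```

```bash
python3 - <<'E'
from h import *
R,t=report(1)
ims=[]
for cam in ['scene','side']:
    c,M=look(cam,cam+'7.png');ims.append(c['pixels'])
    print([(np.round(tobox(r['point'])*1000),r['conf']) for r in tip_of('charger',cam)][:1])
c,M=look('wrist');P=cloud(c,M).reshape(-1,3);P=P[~np.isnan(P[:,0])]
b=(P[:,:2]-C)@np.c_[bx,by];f=P[(abs(b[:,0])<50)&(abs(b[:,0])<.05)&(b[:,1]>.01)&(b[:,1]<.09)&(P[:,2]<.13),2]
print('flap z',len(f),np.percentile(f,[5,50,95]) if len(f) else '')
a=cv2.resize(ims[0][150:330,130:320],None,fx=2,fy=2);b=cv2.resize(ims[1][150:330,170:360],None,fx=2,fy=2)
cv2.imwrite('pics/all7.png',np.hstack([a,b]))
E
```

```text
t 19.2167 F [ 0.9 -0.2  2. ] J [ 31.1  17.5  -0.7  13.9 -82.4  45.6]
Bin [ -9.4 -22.1 323.5] Bout [ -9.4 -36.5 327.9] Ain [ -9.2  61.  297.9] Aout [ -9.2  75.3 293.5] 
[]
[(array([-121.,   42.,   -0.]), 0.37)]
flap z 7101 [0.11832085 0.11959308 0.1208562 ]
```

View pics/all7.png

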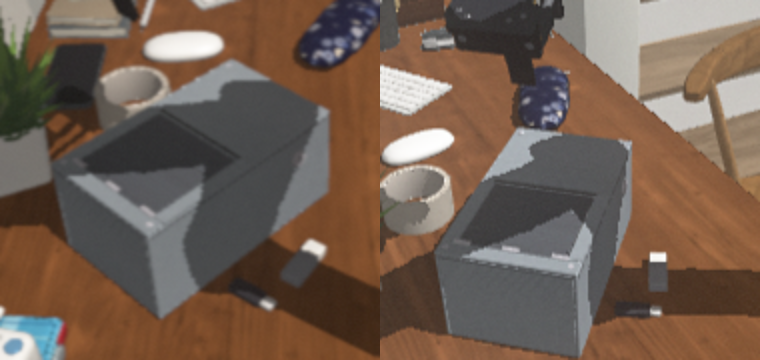

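The flap is shut and flush (z ≈ 0.1196), the ledge is empty, and the eraser, stick and pouch are where they were.

```bash
python3 -c "
from station import *
print(finish_job())"
```

```text
the job is handed in; nothing more can be done
None
```

The charging block is inside the collection box on its floor, the flap is shut flush over it, the eraser, memory stick and pouch look unmoved, and the job was handed in at about 19 s.

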